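# Set up the load-cell check

### The arm

A 6-joint arm with a two-finger parallel gripper is mounted at the origin on the work surface. World frame = base frame: x ahead of the robot, y to its left, z up, the work surface at z = 0. Lengths are in mm, angles in degrees, forces in N, time in s.
With the tool pointing down it reaches from about 250 to 775 mm from the base axis. Payload 4 kg.
Tool frame: the origin (TCP) lies on the centre line of the jaws, within the pads' length; the fingertips stand 25 mm ahead of it and the grasp point (between the pads) lies 6 mm ahead of it; z points along the fingers, y is the line along which they close (so a half turn about z gives the same grasp; the last joint's range is limited). The gripper opens to 85 mm and grips with 20 to 120 N. Pads are 22 mm wide; open, the fingers measure 114 mm over their backs; the gripper's body (76 mm by 85 mm) begins 54 mm behind the grasp point. The pads swing forward as they close: fully open they stand 13 mm farther back than shut.
Start: joints at [-5.907, 4.996, 78.535, -0, 96.463, -5.907], TCP at [550.014, -0.006, 256.341] pointing down, gripper open.
Joint ranges: [-177.83, 177.83], [-43.37, 116.18], [15.69, 146.23], [-61.86, 241.86], [9.47, 152.12], [-147.06, 147.06]. Speed limits (degrees/s): [159.86, 159.86, 180, 180, 180, 180].

### API

Orientations are given as a 3x3 rotation matrix whose columns are the frame's x, y, z axes.
In Python, from cell import status, eyes, order gives the robot as it stands. The module is installed in compiled form; this text tells all that it offers.
- The arm moves only by the shell command python3 -m crank 'ROWS' [FORCE]. ROWS is JSON, a list of rows, each a list of 7 numbers: the closure, from 0 (fully open) to 1 (shut), then the shift along the world's x, y, z in cm, then the turn, a rotation vector about the world's x, y, z in rad. In form: [[grip, dx, dy, dz, wx, wy, wz], ...]. A call has 1 to 20 rows; each row is the pose to reach, as a shift and turn from the pose commanded when the call began; what a row does not reach only later rows make up. A row lasts 1/8 s, in which the tool goes at most 62.5 mm and 10.7 degrees, less where a joint would pass 70% of its speed; a pose out of reach is approached as far as the arm can. A call with a gripper value outside its range is refused whole. The fingers move at their own pace and stop on an object; FORCE is the grip in N (left out, the last holds). Time passes only in rows, so rows that repeat a pose let the fingers close. It gives the time, the measured TCP pose, the force, the opening and the grip force at its end, in the units of the state.
- status.state(): the state, without advancing time (a new reading comes with each control period).
- eyes.capture(name): name is "scene" or "side" or "wrist"; returns a dict with "frame" (384x512x3 uint8, red, green, blue), "depth" (384x512 float32, mm along the optical axis (not along the pixel's ray), 0 where there is no reading), "intrinsics" (3x3 intrinsics, pixels), "dist_coeffs" ([k1, k2, p1, p2, k3] as OpenCV has them; the pictures are not rectified), "xyz" and "attitude" of the camera in the world. Camera axes: x right, y up, looking along -z (the intrinsics and any distortion apply to the point x, -y, -z); pixel columns grow to the right and rows downward; lengths in mm; the calibration is good to about 2 mm. A picture is of the moment at which its call begins.
- order.close_job(): hands the job in; it is judged then, once.
The state is a dict: "t": time; "q": joint angles; "joint_velocities": joint speeds; "joint_efforts": joint torques, N m; "ee_pos": TCP position; "ee_rot": TCP orientation; "contact_force": force on the tool from outside, world axes, zero at the start; "wrist_torque": the same for the moment, N m; "opening": finger opening in mm; "grip_force": force on a finger pad.
Only numpy, scipy, OpenCV 4.12 (cv2) and the standard library are available. Lean on these libraries where they do the work, as an engineer would, in place of code of your own. Each camera call takes 0.05 s, during which the arm holds its last target. There are 200 camera calls.

### The job

Set up the load-cell check: centre the large plain brass weight on the load cell's round pan, and centre the steel knobbed weight on top of it. Stand the blue vibration sensor upright on the brown base plate, at its centre, midway between the pan and the cream terminal block, and stand the small copper weight in the empty round recess of the wooden weight box, between the two small brass weights there. Set each down gently without dropping it, do not shift the green iron weight or the orange cap, and leave everything standing still and let go.

Things in the scene. Friction and masses are not known exactly. Their poses are not given: they have to be found in the camera images.
- brass_mid (a point): large plain brass weight: upright cylinder, diameter 42, height 42, flat top, about 0.5 kg, loose. Point: its centre, half-way up (21 above its underside); z is its axis, up. Starts standing on the bench.
- steel_mid (a point): steel knobbed weight, loose, about 0.28 kg: cylinder diameter 34, height 36, then a neck of diameter 12 and a knob of diameter 18 with its top 54 above the underside. Point: on its axis, 27 above its underside; z up. Starts standing on the bench.
- sensor_mid (a point): blue vibration sensor, loose, about 0.12 kg: square block 32 x 32, 44 high, with a small brass connector (diameter 12, 8 high) on top. Point: the centre of the block, 22 above its underside; x and y are square to its side faces, z up. Starts standing on the bench at any yaw.
- tare_mid (a point): small copper weight, loose, about 0.2 kg: upright plain cylinder, diameter 26, height 44. Point: its centre, 22 above its underside; z up. Starts standing on the bench.
- pan: round steel pan of the load cell, fixed to the base plate: flat disc, diameter 72, 4 thick. Origin: centre of its top face, 52 above the bench; z up. It does not move. The cell is delicate: weights are set down on it, never dropped.
- board: red-brown base plate, fixed, 120 (its x) x 240 (its y) x 12 high, any yaw. Origin: centre of its underside, on the bench. Along y the pan is at +80 and a cream terminal block (70 along x, 34 along y, top 38 above the bench) at -80; a beam under the pan, 26 wide, top 42 above the bench, runs to x = +58. The middle of the plate is bare: the sensor belongs above the origin.
- box: wooden weight box, red inlays, fixed, 90 (its x) x 150 (its y), top 30 above the bench. Origin: centre of its underside. Mid-top (x = y = 0) is the empty round recess, diameter 45, 6 deep (floor 24 above the bench). Small brass knob weights (diameter 22, tops 58 above the bench) are fixed at y = +52 and -52. A yellow multimeter of like size, 40 high, is fixed across the bench.
- iron_mid (a point): bystander, loose: green iron weight, diameter 46 (24 at the top), 42 high. Point: on its axis, 21 above its underside. To be left where it stands.
- cap_mid (a point): bystander, loose: orange plug cap with a black end, diameter 40, 38 high. Point: on its axis, 19 above its underside. To be left where it stands.

How it is judged:
By the outcome, as a careful person would: the job done as asked, in the order asked, and still so for the second after the job is handed in, with the robot touching nothing.
It also fails if it takes over 104 s, if anything falls off the work surface, if the arm or the gripper's body presses on something with over 40 N, if the wrist force passes 120 N, or if a joint passes its speed limit or range.

## Working session

There is one attempt and no reset: what is moved stays moved. The work goes in short steps, Python scripts to look and compute and a shell command to move; the robot and the scene stay as the last step left them, time stands still between calls to the robot, and variables do not carry over. Pictures are saved under pics/ and viewed, at most 14 in all, crops included, and the job is handed in when it is done.

```bash
mkdir -p pics; cat > h.py <<'E'
import numpy as np, cv2
from cell import status, eyes, order
def cap(n,f=None):
    c=eyes.capture(n)
    if f: cv2.imwrite('pics/'+f,c['frame'][:,:,::-1])
    np.savez('pics/'+n+'.npz',**{k:np.array(v) for k,v in c.items()})
    return c
def ray(c,uv):
    p=cv2.undistortPoints(np.array(uv,float).reshape(-1,1,2),np.array(c['intrinsics'],float),np.array(c['dist_coeffs'],float)).reshape(-1,2)
    d=np.c_[p[:,0],-p[:,1],-np.ones(len(p))]
    return d@np.array(c['attitude']).T, np.array(c['xyz'])
def atz(c,uv,z):
    d,o=ray(c,uv); return o+d*((z-o[2])/d[:,2])[:,None]
def cloud(c):
    h,w=c['depth'].shape; u,v=np.meshgrid(np.arange(w),np.arange(h))
    d,o=ray(c,np.stack([u,v],-1).reshape(-1,2)); P=o+d*np.array(c['depth']).reshape(-1,1)
    P[np.array(c['depth']).ravel()==0]=np.nan
    return P.reshape(h,w,3)
E
python3 - <<'E'
from h import *
a=cap('scene','s1.png');b=cap('side','d1.png');w=cap('wrist','w1.png')
for c in(a,b,w): print(c['xyz'],np.round(c['attitude'],2).tolist(),np.array(c['intrinsics']).tolist(),c['dist_coeffs'])
print(status.state())
E
```

```text
[ 891.51262873 -272.13463477  798.89071599] [[0.6, -0.66, 0.45], [0.8, 0.5, -0.32], [-0.01, 0.55, 0.83]] [[386.75576525119305, 0.0, 262.4428405746752], [0.0, 386.75576525119305, 196.07401867516748], [0.0, 0.0, 1.0]] [0.02538162 0.         0.         0.         0.        ]
[251.14728721 754.65222508 595.12370736] [[-0.96, 0.16, -0.24], [-0.29, -0.52, 0.8], [0.01, 0.84, 0.55]] [[365.31693969234396, 0.0, 255.51124205750136], [0.0, 365.31693969234396, 189.17089411028496], [0.0, 0.0, 1.0]] [-0.1127449  0.         0.         0.         0.       ]
[551.00294165  74.94822463 373.38908317] [[1.0, -0.0, 0.0], [-0.0, 0.96, 0.3], [-0.0, -0.3, 0.96]] [[329.4466737595932, 0.0, 253.35214268702723], [0.0, 329.4466737595932, 188.31874792241672], [0.0, 0.0, 1.0]] [0.00034851 0.         0.         0.         0.        ]
{'t': 0.15, 'q': array([-5.90712240e+00,  5.03013289e+00,  7.86075994e+01,  2.03668816e-04,
        9.64633312e+01, -5.90656266e+00]), 'joint_velocities': array([-0.07387602, -0.11052387, -0.26707178,  0.10129994, -0.04748409,
        0.06729863]), 'joint_efforts': array([ 1.22744677e-03, -3.52374566e+01, -3.13678122e+01, -1.70676763e-04,
        8.12124257e-03, -6.53522420e-05]), 'ee_pos': array([5.49642250e+02, 3.41557887e-02, 2.55376510e+02]), 'ee_rot': array([[ 9.53464750e-06,  9.99998461e-01, -1.75415920e-03],
       [ 9.99999983e-01, -9.21006125e-06,  1.85046063e-04],
       [ 1.85029623e-04, -1.75416094e-03, -9.99998444e-01]]), 'contact_force': array([-0.05799326, -0.58908567, -0.2931519 ]), 'wrist_torque': array([-0.02409841,  0.00495899,  0.01536594]), 'grip_force': 0.0, 'opening': 85.40053784374969}
```

View pics/s1.png

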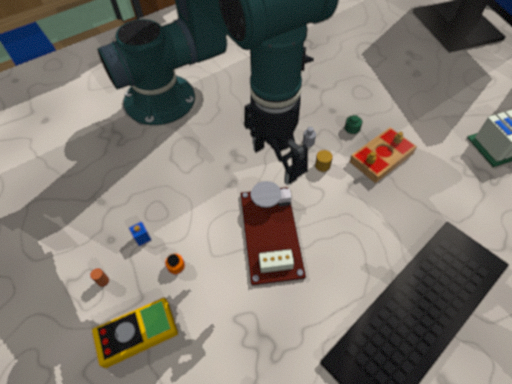

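View pics/d1.png

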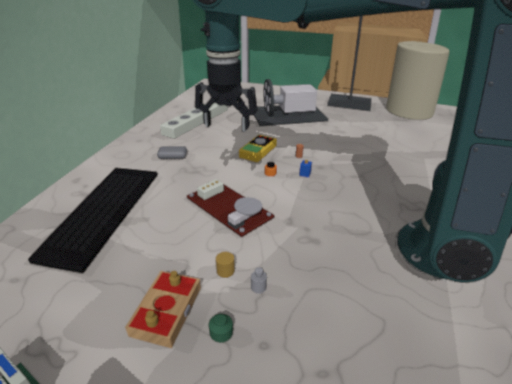

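The scene view shows the pan (265,194), the terminal block (276,261), the box recess (383,151), brass (324,159), steel (308,138), iron (353,124), the sensor (140,234), copper (99,276) and the cap (174,263). The side view shows the same things: brass (226,264), steel (259,280), the sensor (306,169), copper (299,151), the pan (248,206), the recess (165,303). Next I fit the known shapes to the depth clouds.

```bash
cat > fit.py <<'E'
from h import *
from scipy.optimize import least_squares
def sd(q,e): return np.linalg.norm(np.maximum(q,0),axis=1)+np.minimum(q.max(1),0)
def cyl(P,x,y,r,z0,z1):
    return sd(np.c_[np.hypot(P[:,0]-x,P[:,1]-y)-r,abs(P[:,2]-(z0+z1)/2)-(z1-z0)/2],0)
def rot(P,x,y,a): 
    c,s=np.cos(a),np.sin(a); d=P[:,:2]-[x,y]; return np.c_[c*d[:,0]+s*d[:,1],-s*d[:,0]+c*d[:,1],P[:,2]]
def box(P,x,y,a,lx,ly,z0,z1):
    L=rot(P,x,y,a); return sd(np.c_[abs(L[:,0])-lx/2,abs(L[:,1])-ly/2,abs(L[:,2]-(z0+z1)/2)-(z1-z0)/2],0)
M={'brass':(35,lambda P,p:cyl(P,*p[:2],21,0,42)),
'steel':(32,lambda P,p:np.minimum(cyl(P,*p[:2],17,0,36),np.minimum(cyl(P,*p[:2],6,36,46),cyl(P,*p[:2],9,45,54)))),
'tare':(30,lambda P,p:cyl(P,*p[:2],13,0,44)),
'iron':(35,lambda P,p:cyl(P,*p[:2],23,0,42)),
'cap':(35,lambda P,p:cyl(P,*p[:2],20,0,38)),
'pan':(38,lambda P,p:cyl(P,*p[:2],36,48,52)),
'sensor':(32,lambda P,p:np.minimum(box(P,*p,32,32,0,44),cyl(P,*p[:2],6,44,52)))}
def fit(name,P,guess):
    R,f=M[name]; g=np.array(guess[:2],float)
    for _ in range(3):
        Q=P[(np.hypot(*(P[:,:2]-g).T)<R)&(P[:,2]>(44 if name=='pan' else 8))&(P[:,2]<65)]
        best=None
        for a in ([0,.4,.8,1.2] if name=='sensor' else [None]):
            p0=list(g)+([a] if a is not None else [])
            r=least_squares(lambda p:f(Q,p),p0,loss='soft_l1',x_scale=[5,5,.2][:len(p0)])
            if best is None or r.cost<best.cost: best=r
        g=best.x[:2]
    return best.x,len(Q),np.median(abs(f(Q,best.x)))
E
python3 - <<'E'
from fit import *
C={n:np.load(f'pics/{n}.npz') for n in('scene','side')}
pix={'brass':((324,155),(226,258)),'steel':((308,132),(259,272)),'tare':((98,271),(299,148)),'iron':((353,120),(220,318)),'cap':((174,259),(271,166)),'pan':((265,194),(248,206)),'sensor':((140,230),(306,166))}
for n,u in pix.items():
    for (k,c),uv in zip(C.items(),u):
        P=cloud(c).reshape(-1,3);P=P[~np.isnan(P[:,0])]
        g=atz(c,[uv],52 if n=='pan' else 38)[0]
        x,m,e=fit(n,P,g); print(n,k,np.round(g[:2]),np.round(x,2),m,round(e,2))
for k,c in C.items():
    P=cloud(c);print(k,'bench z',np.round([np.nanmedian(P[a:a+10,b:b+10,2]) for a,b in ((290,200),(210,190),(200,330))],1))
E
```

```text
brass scene [476. 222.] [480.54 218.15] 301 0.72
brass side [476. 216.] [480.17 217.  ] 405 0.7
steel scene [392. 241.] [396.39 242.15] 202 0.61
steel side [396. 235.] [395.59 241.41] 313 0.6
tare scene [ 425. -364.] [ 429.1 -368.9] 224 0.53
tare side [ 427. -355.] [ 426.14 -349.73] 85 3.89
iron scene [432. 365.] [429.2  372.82] 255 1.67
iron side [432. 368.] [431.07 369.88] 535 2.08
cap scene [ 497. -224.] [ 494.05 -225.8 ] 306 1.23
cap side [ 487. -206.] [ 485.5  -198.19] 119 5.18
pan scene [488.  26.] [487.33  28.53] 631 0.9
pan side [484.  36.] [484.13  36.26] 357 1.24
sensor scene [ 389. -249.] [ 387.88 -253.61    1.49] 302 0.71
sensor side [ 383. -239.] [ 3.8597e+02 -2.5392e+02 -1.4000e-01] 155 1.05
scene bench z [-0.3 -0.2  0.1]
side bench z [-0.8 -2.7 -2.6]
```

```bash
cat >> fit.py <<'E'
def sub(P,p,x,y): 
    c,s=np.cos(p[2]),np.sin(p[2]); return p[0]+c*x-s*y,p[1]+s*x+c*y
def board(P,p):
    L=rot(P,*p); m=np.minimum
    b=lambda x,y,lx,ly,z0,z1: box(L,x,y,0,lx,ly,z0,z1)
    return m(m(b(0,0,120,240,0,12),cyl(L,0,80,36,48,52)),m(b(0,-80,70,34,12,38),b(29,80,58,26,12,42)))
def wbox(P,p):
    L=rot(P,*p); m=np.minimum
    return m(np.maximum(box(L,0,0,0,90,150,0,30),-cyl(L,0,0,22.5,24,60)),m(cyl(L,0,52,11,30,58),cyl(L,0,-52,11,30,58)))
def fit3(f,P,g,R,zmin=5):
    best=None
    Q=P[(np.hypot(*(P[:,:2]-g[:2]).T)<R)&(P[:,2]>zmin)&(P[:,2]<65)]
    for a in np.arange(0,6.28,.2):
        p0=[*g[:2],a]
        for _ in range(2):
            r=least_squares(lambda p:f(Q,p),p0,loss='soft_l1',f_scale=2,x_scale=[5,5,.1]);p0=r.x
        if best is None or r.cost<best.cost: best=r
    return best.x,len(Q),np.median(abs(f(Q,best.x)))
E
python3 - <<'E'
from fit import *
pb={'scene':[(265,194),(276,261)],'side':[(248,206),(210,188)]}
px={'scene':(383,153),'side':(165,303)}
for k in pb:
    c=np.load(f'pics/{k}.npz');P=cloud(c).reshape(-1,3);P=P[~np.isnan(P[:,0])]
    g=atz(c,pb[k],45).mean(0)
    x,m,e=fit3(board,P,g,150);print('board',k,np.round(g),np.round(x,3),m,round(e,2),'pan',np.round(sub(0,x,0,80),1))
    g=atz(c,[px[k]],25)[0]
    Q=P[np.hypot(*(P[:,:2]-[430,371]).T)>35]; Q=Q[np.hypot(*(Q[:,:2]-[480,217.5]).T)>35]
    x,m,e=fit3(wbox,Q,g,95);print('box',k,np.round(g),np.round(x,3),m,round(e,2))
E
```

```text
board scene [559. -13.  45.] [557.486 -10.224   1.051] 5053 0.89 pan [488.1  29.5]
box scene [556. 355.  25.] [552.434 358.158   3.195] 2009 1.39
board side [550.   2.  45.] [556.25  -10.888   1.06 ] 2410 1.68 pan [486.5  28.2]
box side [551. 359.  25.] [552.837 357.363   6.329] 3421 0.86
```

View pics/w1.png

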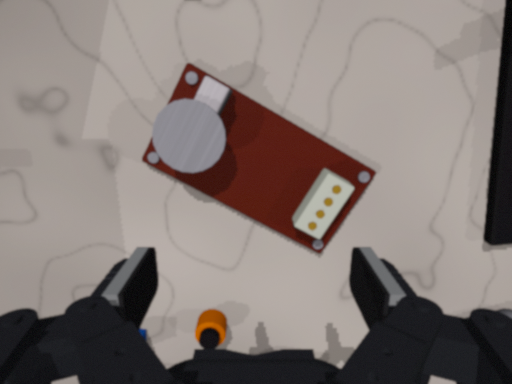

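The wrist view shows the pan disc centred at (189,136), the cream block at (323,204) and the orange cap at (211,327). The board fits agree with that.

```bash
python3 - <<'E'
from fit import *
c=np.load(f'pics/wrist.npz');P=cloud(c);print(np.nanmedian(P[200:220,180:220,2]),np.isnan(P[...,0]).mean())
P=P[:245].reshape(-1,3);P=P[~np.isnan(P[:,0])]
x,m,e=fit3(board,P,[557,-10.5],150);print(x,m,e,sub(0,x,0,80))
print(fit('pan',P,(487,29)), atz(c,[(189,136)],52))
s=status.state();print(s['contact_force'])
E
```

```text
0.6407578378667438 0.004048665364583333
[556.6638841  -11.44245357   1.05641826] 22009 0.6563382284832642 (np.float64(487.0159739973244), np.float64(27.917025828962473))
(array([486.55842577,  27.95234799]), 4242, np.float64(0.6691490104088302)) [[487.45595285  28.85112565  52.        ]]
[-0.05799326 -0.58908567 -0.2931519 ]
```

```bash
python3 -m crank '[[0,-0.7,2.2,0,0,0,0],[0,-2.1,6.5,-1,0,0,0],[0,-3.5,11,-3,0,0,0],[0,-4.9,15.2,-5,0,0,0],[0,-6.2,19.5,-7,0,0,0],[0,-6.8,21.2,-9,0,0,0],[0,-6.96,21.76,-10.5,0,0,0],[0,-6.96,21.76,-12,0,0,0],[0,-6.96,21.76,-12,0,0,0]]'
python3 - <<'E'
from fit import *
c=cap('wrist','w2.png');P=cloud(c).reshape(-1,3);P=P[~np.isnan(P[:,0])]
for n,g in(('brass',(480.4,217.6)),('steel',(396,242))):
    print(fit(n,P,g))
E
```

```text
t: 1.27
ee_pos: [479.9, 216.5, 134.7]
ee_rot: [[0.001, 1.0, -0.003], [1.0, -0.001, -0.001], [-0.001, -0.003, -1.0]]
contact_force: [-0.3, 0.2, 0.1]
opening: 85.4
grip_force: 0.0
(array([479.67406065, 217.16187885]), 3268, np.float64(0.46953382659491183))
(array([395.27950872, 241.41697543]), 2493, np.float64(0.4078805514347188))
```

View pics/w2.png

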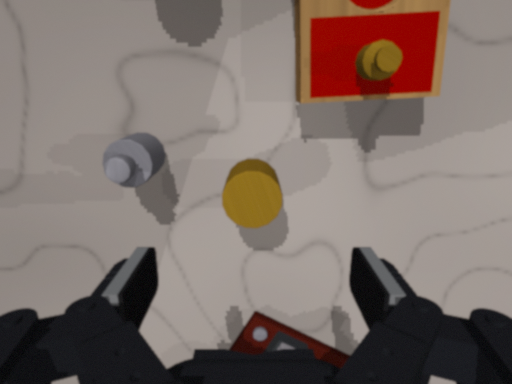

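The wrist view shows the brass weight at (253,195) centred between the fingers, the steel weight at (133,160) clear on the left, and the box edge at upper right. The wrist fit agrees within 1 mm, so I descend and grip.

```bash
python3 -m crank '[[0,0,0.06,-2,0,0,0],[0,0,0.06,-4.5,0,0,0],[0,0,0.06,-7,0,0,0],[0,0,0.06,-9,0,0,0],[0,0,0.06,-10.1,0,0,0],[0,0,0.06,-10.1,0,0,0],[0.5,0,0.06,-10.1,0,0,0],[0.7,0,0.06,-10.1,0,0,0],[0.8,0,0.06,-10.1,0,0,0],[0.8,0,0.06,-10.1,0,0,0],[0.8,0,0.06,-10.1,0,0,0],[0.8,0,0.06,-10.1,0,0,0]]' 50
```

```text
t: 2.82
ee_pos: [480.7, 218.5, 36.5]
ee_rot: [[-0.0, 1.0, 0.001], [1.0, 0.0, 0.0], [0.0, 0.001, -1.0]]
contact_force: [-2.0, -0.1, 6.2]
opening: 40.5
grip_force: 52.0
```

```bash
python3 -m crank '[[0.8,0,0,0.5,0,0,0],[0.8,0,0,2,0,0,0],[0.8,0,0,5,0,0,0],[0.8,0,0,8,0,0,0],[0.8,0,0,10,0,0,0],[0.8,0,0,11,0,0,0],[0.8,0,0,11,0,0,0],[0.8,0,0,11,0,0,0]]'
python3 - <<'E'
from fit import *
s=status.state();print(s['ee_pos'],s['contact_force'])
from scipy.optimize import least_squares
for k in('scene','side','wrist'):
    c=cap(k,'h_'+k+'.png');P=cloud(c).reshape(-1,3);P=P[~np.isnan(P[:,0])]
    Q=P[(np.hypot(*(P[:,:2]-s['ee_pos'][:2]).T)<26)&(abs(P[:,2]-133)<30)]
    print(k,len(Q),np.round(np.percentile(Q[:,2],[0,5,10,50,90,95,100]),1) if len(Q) else 0)
E
```

```text
t: 3.82
ee_pos: [479.7, 217.9, 144.0]
ee_rot: [[0.0, 1.0, -0.002], [1.0, -0.0, -0.001], [-0.001, -0.002, -1.0]]
contact_force: [0.2, -0.7, -5.0]
opening: 40.4
grip_force: 51.4
[479.6787189  217.94307263 144.01836128] [ 0.17661985 -0.67719955 -4.95197762]
scene 372 [106.5 111.6 117.3 147.8 153.3 157.4 162.2]
side 563 [104.5 110.  114.3 141.9 148.3 153.3 163. ]
wrist 12497 [108.  120.9 128.9 149.7 151.9 158.2 163. ]
```

```bash
cat >> fit.py <<'E'
def held(k,g,r,h,lo,hi,R=32):
    c=np.load(f'pics/{k}.npz');P=cloud(c).reshape(-1,3)
    H=cv2.cvtColor(c['frame'],cv2.COLOR_RGB2HSV).reshape(-1,3)
    m=(H[:,0]>=lo)&(H[:,0]<=hi)&(H[:,1]>110)&(np.hypot(P[:,0]-g[0],P[:,1]-g[1])<R)&(abs(P[:,2]-g[2])<40)
    Q=P[m]
    if len(Q)<20: return k,len(Q)
    r_=least_squares(lambda p:cyl(Q,p[0],p[1],r,p[2],p[2]+h),[g[0],g[1],g[2]-h/2],loss='soft_l1')
    return k,len(Q),np.round(r_.x,2),np.median(abs(r_.fun))
E
python3 - <<'E'
from fit import *
for k in('scene','side','wrist'): print(held(k,(479.7,217.5,129),21,42,15,35))
E
```

```text
('scene', 278, array([480.29, 218.42, 108.72]), np.float64(0.8179528607750921))
('side', 433, array([480.67, 217.23, 105.22]), np.float64(0.5337861702941495))
('wrist', 10268, array([480.75, 216.82, 107.93]), np.float64(0.2854956502305157))
```

```bash
python3 -m crank '[[0.8,0.1,-1.5,0,0,0,0],[0.8,0.2,-5,0,0,0,0],[0.8,0.4,-9.5,0,0,0,0],[0.8,0.5,-14,0,0,0,0],[0.8,0.6,-17.4,0,0,0,0],[0.8,0.64,-18.9,0,0,0,0],[0.8,0.64,-18.9,-0.5,0,0,0],[0.8,0.64,-18.9,-1.5,0,0,0],[0.8,0.64,-18.9,-2.8,0,0,0],[0.8,0.64,-18.9,-4,0,0,0],[0.8,0.64,-18.9,-4.8,0,0,0],[0.8,0.64,-18.9,-5,0,0,0],[0.8,0.64,-18.9,-5,0,0,0],[0.8,0.64,-18.9,-5,0,0,0]]'
python3 - <<'E'
from fit import *
s=status.state();print(s['ee_pos'],s['contact_force'])
for k in('scene','side','wrist'): 
    c=cap(k,'p_'+k+'.png');print(held(k,(*s['ee_pos'][:2],78),21,42,15,35))
    P=cloud(c).reshape(-1,3);P=P[(~np.isnan(P[:,0]))&(P[:,2]<55)];print(fit('pan',P,(487,28)))
E
```

```text
t: 5.72
ee_pos: [487.3, 29.1, 96.0]
ee_rot: [[0.0, 1.0, 0.001], [1.0, -0.0, -0.0], [-0.0, 0.001, -1.0]]
contact_force: [0.4, -0.2, -4.6]
opening: 40.6
grip_force: 51.3
[487.2696489   29.14516939  95.95274669] [ 0.41559647 -0.23325034 -4.56573332]
('scene', 209, array([489.03,  29.23,  59.62]), np.float64(0.5785371952776615))
(array([487.01788456,  29.22597256]), 301, np.float64(0.7660286014104258))
('side', 286, array([488.03,  28.5 ,  57.39]), np.float64(0.6894914310645373))
(array([487.89089562,  29.69235374]), 246, np.float64(1.1641985989903674))
('wrist', 10258, array([488.32,  28.03,  59.97]), np.float64(0.2825361910809647))
(array([486.87029618,  27.80564889]), 5242, np.float64(0.5850398459131014))
```

```bash
python3 -m crank '[[0.8,-0.1,0,-0.2,0,0,0],[0.8,-0.1,0,-0.4,0,0,0],[0.8,-0.1,0,-0.5,0,0,0],[0.8,-0.1,0,-0.55,0,0,0],[0.8,-0.1,0,-0.55,0,0,0],[0.8,-0.1,0,-0.55,0,0,0]]'; python3 -c "
from h import *
print(status.state()['contact_force'])"
```

```text
t: 6.62
ee_pos: [485.9, 29.2, 89.9]
ee_rot: [[-0.0, 1.0, 0.0], [1.0, 0.0, -0.0], [-0.0, 0.0, -1.0]]
contact_force: [-0.2, 0.3, -4.1]
opening: 40.7
grip_force: 51.3
[-0.16653599  0.33575701 -4.12767911]
```

```bash
python3 -m crank '[[0.8,0,0,-0.05,0,0,0],[0.8,0,0,-0.1,0,0,0],[0.8,0,0,-0.1,0,0,0],[0.8,0,0,-0.1,0,0,0]]'; python3 -m crank '[[0.8,0,0,-0.03,0,0,0],[0.8,0,0,-0.07,0,0,0],[0.8,0,0,-0.07,0,0,0],[0.8,0,0,-0.07,0,0,0]]'
```

```text
t: 7.12
ee_pos: [485.8, 29.2, 88.8]
ee_rot: [[0.0, 1.0, 0.0], [1.0, -0.0, 0.0], [0.0, 0.0, -1.0]]
contact_force: [-0.3, 0.9, -4.3]
opening: 40.6
grip_force: 51.3
t: 7.62
ee_pos: [485.9, 29.2, 88.5]
ee_rot: [[-0.0, 1.0, 0.0], [1.0, 0.0, -0.0], [-0.0, 0.0, -1.0]]
contact_force: [-1.1, -1.1, -0.3]
opening: 40.9
grip_force: 51.6
```

```bash
python3 -m crank '[[0.8,0,0,-0.03,0,0,0],[0.8,0,0,-0.03,0,0,0],[0.48,0,0,-0.03,0,0,0],[0.44,0,0,-0.03,0,0,0],[0.38,0,0,-0.03,0,0,0],[0.25,0,0,-0.03,0,0,0],[0.1,0,0,-0.03,0,0,0],[0.1,0,0,0.5,0,0,0],[0.1,0,0,2,0,0,0],[0.1,0,0,5,0,0,0],[0,0,0,8,0,0,0],[0,0,0,11,0,0,0],[0,0,0,11,0,0,0]]'
python3 - <<'E'
from fit import *
for k in('scene','side','wrist'): 
    c=cap(k,'q_'+k+'.png');print(held(k,(487,28,73),21,42,15,35))
    P=cloud(c).reshape(-1,3);P=P[(~np.isnan(P[:,0]))&(P[:,2]<55)];print(fit('pan',P,(487,28)))
    P=cloud(c).reshape(-1,3);P=P[~np.isnan(P[:,0])];print(fit('steel',P,(396,242)))
E
```

```text
t: 9.25
ee_pos: [487.7, 29.1, 202.6]
ee_rot: [[-0.0, 1.0, 0.008], [1.0, 0.0, -0.0], [-0.0, 0.008, -1.0]]
contact_force: [-0.2, 0.1, 0.1]
opening: 85.1
grip_force: 0.0
('scene', 346, array([487.59,  29.16,  51.82]), np.float64(0.6263389596443343))
(array([487.45264114,  28.42246691]), 323, np.float64(0.8245170714836831))
(array([396.41094176, 242.21552237]), 202, np.float64(0.8060755747830584))
('side', 278, array([486.77,  28.5 ,  49.92]), np.float64(0.7094634959995663))
(array([486.84022864,  28.99205805]), 229, np.float64(1.180539238571896))
(array([395.52515304, 241.25223746]), 306, np.float64(0.736617768269971))
('wrist', 2903, array([487.05,  27.97,  52.59]), np.float64(0.33757153088778225))
(array([487.08140208,  27.72802097]), 2586, np.float64(0.6060993446751297))
(array([396., 242.]), 0, np.float64(nan))
  return _methods._mean(a, axis=axis, dtype=dtype,
  ret = ret.dtype.type(ret / rcount)
```

View pics/q_wrist.png

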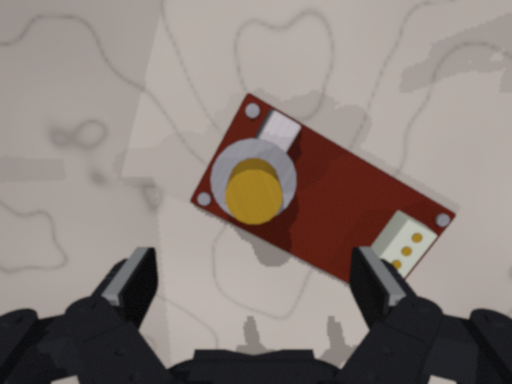

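The wrist view shows the brass weight at (254,192) standing concentrically on the pan at (254,178). The fits agree within 0.5 mm. Next is the steel weight.

```bash
python3 -m crank '[[0,-0.5,1.5,0,0,0,0],[0,-2,5,0,0,0,0],[0,-4,9.5,-1,0,0,0],[0,-6,14,-3,0,0,0],[0,-7.6,18,-5,0,0,0],[0,-8.7,20.6,-6.5,0,0,0],[0,-9.06,21.28,-8,0,0,0],[0,-9.06,21.28,-10,0,0,0],[0,-9.06,21.28,-12.5,0,0,0],[0,-9.06,21.28,-15,0,0,0],[0,-9.06,21.28,-16.2,0,0,0],[0,-9.06,21.28,-16.5,0,0,0],[0,-9.06,21.28,-16.5,0,0,0]]' 
python3 -m crank '[[0.4,0,0,0,0,0,0],[0.6,0,0,0,0,0,0],[0.8,0,0,0,0,0,0],[0.8,0,0,0,0,0,0],[0.8,0,0,0,0,0,0],[0.8,0,0,0,0,0,0]]' 45
```

```text
t: 11.02
ee_pos: [395.7, 242.1, 33.7]
ee_rot: [[0.0, 1.0, 0.001], [1.0, -0.0, 0.0], [0.0, 0.001, -1.0]]
contact_force: [-0.8, 0.0, 0.5]
opening: 85.3
grip_force: 0.0
t: 11.78
ee_pos: [395.6, 242.2, 33.8]
ee_rot: [[-0.0, 1.0, 0.001], [1.0, 0.0, 0.001], [0.001, 0.001, -1.0]]
contact_force: [-0.9, -0.7, 5.1]
opening: 32.7
grip_force: 45.4
```

```bash
python3 -m crank '[[0.8,0,0,0.5,0,0,0],[0.8,0,0,2,0,0,0],[0.8,0,0,5,0,0,0],[0.8,0,0,8,0,0,0],[0.8,0,0,11,0,0,0],[0.8,0,0,13,0,0,0],[0.8,0,0,13.6,0,0,0],[0.8,0,0,13.6,0,0,0]]' 
python3 -m crank '[[0.8,0.5,-1.5,0,0,0,0],[0.8,2,-5,0,0,0,0],[0.8,4,-9.5,0,0,0,0],[0.8,6,-14,0,0,0,0],[0.8,7.6,-18,0,0,0,0],[0.8,8.7,-20.4,0,0,0,0],[0.8,9.06,-21.36,0,0,0,0],[0.8,9.06,-21.36,-1,0,0,0],[0.8,9.06,-21.36,-2.5,0,0,0],[0.8,9.06,-21.36,-3.2,0,0,0],[0.8,9.06,-21.36,-3.4,0,0,0],[0.8,9.06,-21.36,-3.4,0,0,0],[0.8,9.06,-21.36,-3.4,0,0,0]]'
cat >> fit.py <<'E'
def heldsteel(k,g):
    c=np.load(f'pics/{k}.npz');P=cloud(c).reshape(-1,3)
    Q=P[(np.hypot(P[:,0]-g[0],P[:,1]-g[1])<14)&(P[:,2]>g[2]+37)&(P[:,2]<g[2]+60)]
    if len(Q)<15: return k,len(Q)
    f=lambda p:np.minimum(cyl(Q,p[0],p[1],6,p[2]+30,p[2]+46),np.minimum(cyl(Q,p[0],p[1],9,p[2]+45,p[2]+54),cyl(Q,p[0],p[1],17,p[2],p[2]+36)))
    r=least_squares(f,g,loss='soft_l1');return k,len(Q),np.round(r.x,2),np.median(abs(r.fun))
E
python3 - <<'E'
from fit import *
s=status.state();print(s['ee_pos'],s['contact_force'])
for k in('scene','side','wrist'): 
    c=cap(k,'r_'+k+'.png');print(held(k,(487,28,73),21,42,15,35),heldsteel(k,(*s['ee_pos'][:2],s['ee_pos'][2]-33.8)))
E
```

```text
t: 12.78
ee_pos: [395.1, 241.9, 169.1]
ee_rot: [[0.0, 1.0, 0.0], [1.0, -0.0, -0.0], [-0.0, 0.0, -1.0]]
contact_force: [-0.6, -0.2, -3.2]
opening: 32.9
grip_force: 45.0
t: 14.4
ee_pos: [486.2, 28.6, 135.7]
ee_rot: [[-0.0, 1.0, 0.001], [1.0, 0.0, -0.0], [-0.0, 0.001, -1.0]]
contact_force: [0.2, -0.3, -3.3]
opening: 32.9
grip_force: 45.1
[486.16438956  28.55273387 135.724371  ] [ 0.209046   -0.34111656 -3.28503615]
('scene', 198, array([487.55,  29.16,  51.99]), np.float64(0.5732442359986507)) ('scene', 21, array([488.94,  29.06, 103.06]), np.float64(0.3444224387104402))
('side', 237, array([486.78,  28.38,  49.79]), np.float64(0.7234963732460535)) ('side', 49, array([487.13,  28.96,  99.61]), np.float64(0.6027194316075963))
('wrist', 2351, array([487.12,  28.03,  52.55]), np.float64(0.21956215438841298)) ('wrist', 2555, array([487.23,  27.53, 102.43]), np.float64(0.4231441247108023))
```

View pics/r_scene.png

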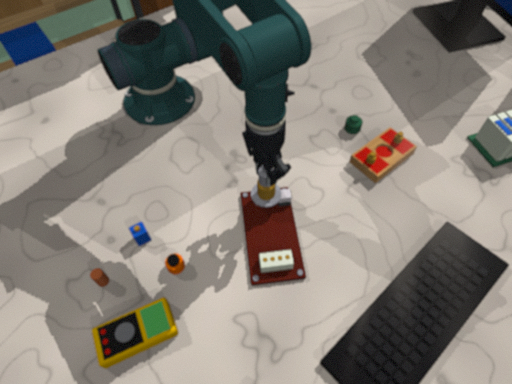

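The scene view shows the steel weight held directly above the brass one at (267,185), aligned within about 0.5 mm and about 8 mm above it. I lower it slowly.

```bash
python3 -m crank '[[0.8,-0.03,0,-0.2,0,0,0],[0.8,-0.03,0,-0.45,0,0,0],[0.8,-0.03,0,-0.6,0,0,0],[0.8,-0.03,0,-0.65,0,0,0],[0.8,-0.03,0,-0.65,0,0,0],[0.8,-0.03,0,-0.65,0,0,0]]'; python3 -m crank '[[0.8,0,0,-0.05,0,0,0],[0.8,0,0,-0.07,0,0,0],[0.8,0,0,-0.07,0,0,0],[0.8,0,0,-0.07,0,0,0]]'
```

```text
t: 15.3
ee_pos: [485.6, 28.4, 128.7]
ee_rot: [[0.0, 1.0, 0.0], [1.0, -0.0, -0.0], [-0.0, 0.0, -1.0]]
contact_force: [0.3, -0.8, -2.4]
opening: 32.6
grip_force: 45.1
t: 15.8
ee_pos: [485.5, 28.4, 127.9]
ee_rot: [[0.0, 1.0, 0.0], [1.0, -0.0, -0.0], [-0.0, 0.0, -1.0]]
contact_force: [-0.1, 0.3, -1.8]
opening: 32.8
grip_force: 45.1
```

Force is easing (−3.3 to −1.8 N), so contact is beginning.

```bash
python3 -m crank '[[0.8,0,0,-0.02,0,0,0],[0.8,0,0,-0.05,0,0,0],[0.8,0,0,-0.05,0,0,0],[0.8,0,0,-0.05,0,0,0]]'
```

```text
t: 16.3
ee_pos: [485.6, 28.4, 127.8]
ee_rot: [[0.0, 1.0, 0.0], [1.0, -0.0, -0.0], [-0.0, 0.0, -1.0]]
contact_force: [-1.9, -0.6, 1.2]
opening: 32.5
grip_force: 45.1
```

```bash
python3 -m crank '[[0.6,0,0,0,0,0,0],[0.57,0,0,0,0,0,0],[0.53,0,0,0,0,0,0],[0.45,0,0,0,0,0,0],[0.3,0,0,0,0,0,0],[0.1,0,0,0,0,0,0],[0.1,0,0,0.2,0,0,0],[0.1,0,0,1,0,0,0],[0.1,0,0,3,0,0,0],[0,0,0,6,0,0,0],[0,0,0,9,0,0,0],[0,0,0,11,0,0,0],[0,0,0,11,0,0,0],[0,0,0,11,0,0,0]]'
python3 - <<'E'
from fit import *
s=status.state();print(s['ee_pos'],s['contact_force'])
for k in('scene','side','wrist'): 
    c=cap(k,'t_'+k+'.png');print(held(k,(487,28,73),21,42,15,35),heldsteel(k,(486.5,28.2,94)))
c=np.load('pics/scene.npz');P=cloud(c).reshape(-1,3);P=P[~np.isnan(P[:,0])];print(fit('sensor',P,(388,-254)),fit('tare',P,(429,-369)))
E
```

```text
t: 18.05
ee_pos: [485.2, 28.4, 236.7]
ee_rot: [[0.0, 1.0, -0.001], [1.0, -0.0, 0.0], [0.0, -0.001, -1.0]]
contact_force: [-0.5, 0.5, 0.2]
opening: 85.2
grip_force: 0.0
[485.15544936  28.40663563 236.68313044] [-0.5429192   0.54123778  0.19219928]
('scene', 182, array([487.55,  29.22,  52.03]), np.float64(0.4524316696000419)) ('scene', 69, array([487.17,  28.26,  94.1 ]), np.float64(0.777457464130805))
('side', 201, array([486.77,  28.66,  49.28]), np.float64(0.6892804513792221)) ('side', 47, array([486.76,  27.78,  91.23]), np.float64(0.6948945072018375))
('wrist', 687, array([487.11,  27.95,  52.57]), np.float64(0.2093443726470916)) ('wrist', 724, array([486.72,  27.22,  94.7 ]), np.float64(0.480734951875295))
(array([ 3.87947794e+02, -2.52146462e+02, -5.87914272e-02]), 297, np.float64(0.7266440513039338)) (array([ 429.0510574 , -368.99052732]), 224, np.float64(0.5520400195365829))
```

View pics/t_side.png

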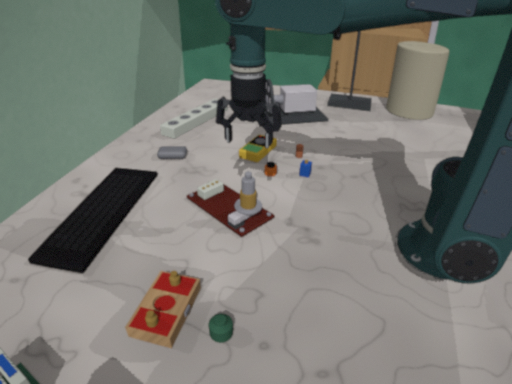

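The side view shows the steel-on-brass stack upright on the pan at (249,190). Concentricity is within about 0.8 mm. I go over the sensor and look again.

```bash
python3 -m crank '[[0,-0.5,-1.5,0,0,0,0],[0,-1.8,-5,0,0,0,0],[0,-3.3,-9.5,0,0,0,0],[0,-4.9,-14,-1,0,0,0],[0,-6.4,-18.5,-3,0,0,0],[0,-8,-23,-5,0,0,0],[0,-9.2,-26.4,-7,0,0,0],[0,-9.7,-27.8,-8.5,0,0,0],[0,-9.85,-28.1,-9.5,0,0,0],[0,-9.85,-28.1,-9.5,0,0,0],[0,-9.85,-28.1,-9.5,0,0,0]]'
python3 - <<'E'
from fit import *
print(status.state()['ee_pos'])
c=cap('wrist','u_wrist.png');P=cloud(c).reshape(-1,3);P=P[~np.isnan(P[:,0])]
print(fit('sensor',P,(388,-253)),fit('cap',P,(494,-226)))
E
```

```text
t: 19.58
ee_pos: [387.7, -252.0, 143.2]
ee_rot: [[-0.002, 1.0, 0.001], [1.0, 0.002, -0.001], [-0.001, 0.001, -1.0]]
contact_force: [-0.2, -0.2, 0.5]
opening: 85.3
grip_force: 0.0
[ 387.73845061 -252.02205125  143.18173804]
(array([ 3.86943990e+02, -2.54341176e+02, -8.21899136e-02]), 2424, np.float64(0.38030011608006387)) (array([ 495.76486553, -228.00353211]), 2764, np.float64(1.0059432518407831))
```

View pics/u_wrist.png

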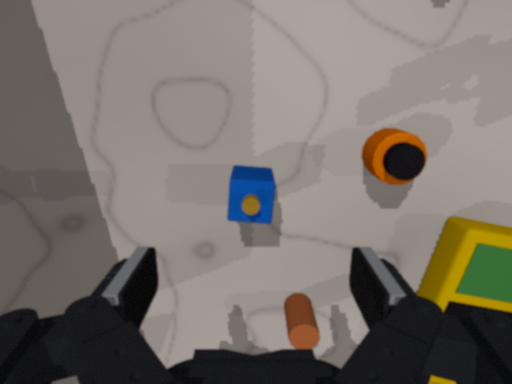

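The wrist view shows the sensor at (252,195), turned slightly clockwise, the cap at (394,157) clear to the right, and copper at (302,321). I descend with a −4.7° turn and grip.

```bash
python3 -m crank '[[0,-0.05,-0.18,-2,0,0,-0.08],[0,-0.05,-0.18,-4.5,0,0,-0.08],[0,-0.05,-0.18,-7,0,0,-0.08],[0,-0.05,-0.18,-9.5,0,0,-0.08],[0,-0.05,-0.18,-10.7,0,0,-0.08],[0,-0.05,-0.18,-10.9,0,0,-0.08],[0,-0.05,-0.18,-10.9,0,0,-0.08],[0.4,-0.05,-0.18,-10.9,0,0,-0.08],[0.6,-0.05,-0.18,-10.9,0,0,-0.08],[0.8,-0.05,-0.18,-10.9,0,0,-0.08],[0.8,-0.05,-0.18,-10.9,0,0,-0.08],[0.8,-0.05,-0.18,-10.9,0,0,-0.08],[0.8,-0.05,-0.18,-10.9,0,0,-0.08]]' 30
python3 -m crank '[[0.8,0,0,0.5,0,0,0],[0.8,0,0,2,0,0,0],[0.8,0,0,5,0,0,0],[0.8,0,0,8,0,0,0],[0.8,0,0,10,0,0,0],[0.8,0,0,11,0,0,0],[0.8,0,0,11,0,0,0],[0.8,0,0,11,0,0,0]]'
python3 - <<'E'
from fit import *
s=status.state();print(s['q'])
E
```

```text
t: 21.25
ee_pos: [386.8, -254.7, 33.9]
ee_rot: [[0.08, 0.997, 0.001], [0.997, -0.08, -0.001], [-0.001, 0.001, -1.0]]
contact_force: [-0.7, 0.0, 3.5]
opening: 31.7
grip_force: 30.4
t: 22.25
ee_pos: [386.0, -253.9, 142.4]
ee_rot: [[0.08, 0.997, -0.002], [0.997, -0.08, 0.001], [0.001, -0.002, -1.0]]
contact_force: [-0.8, 0.2, -0.0]
opening: 31.4
grip_force: 30.0
[-4.03789702e+01 -3.23692123e+00  9.99806522e+01  5.02372959e-03
  8.33743934e+01 -3.57988193e+01]
```

```bash
python3 -m crank '[[0.8,0.2,0.3,1.5,0,0,-0.1],[0.8,1,1.4,4,0,0,-0.26],[0.8,2.4,3.4,6,0,0,-0.43],[0.8,4,5.7,6,0,0,-0.6],[0.8,5.7,8.1,6,0,0,-0.77],[0.8,7.4,10.5,6,0,0,-0.94],[0.8,9,13,6,0,0,-1.11],[0.8,10.8,15.4,6,0,0,-1.28],[0.8,12.4,17.8,6,0,0,-1.45],[0.8,14,20,6,0,0,-1.62],[0.8,15.4,22,6,0,0,-1.79],[0.8,16.5,23.5,6,0,0,-1.92],[0.8,17,24.3,6,0,0,-2.005],[0.8,17,24.3,6,0,0,-2.005],[0.8,17,24.3,6,0,0,-2.005],[0.8,17,24.3,6,0,0,-2.005]]'
python3 - <<'E'
from fit import *
s=status.state();print(s['q'],s['ee_pos'])
cap('wrist','v_wrist.png')
E
```

```text
t: 24.25
ee_pos: [556.2, -11.8, 203.2]
ee_rot: [[0.871, -0.492, -0.001], [-0.492, -0.871, -0.0], [-0.0, 0.0, -1.0]]
contact_force: [0.1, 0.6, -0.7]
opening: 31.8
grip_force: 29.9
[-7.05316271e+00  6.75270761e+00  8.26509981e+01 -1.16942835e-02
  9.06299723e+01  1.12410139e+02] [556.19440928 -11.84607445 203.1922286 ]
```

```bash
python3 -m crank '[[0.8,0,0,-1,0,0,0],[0.8,0,0,-3,0,0,0],[0.8,0,0,-6,0,0,0],[0.8,0,0,-9,0,0,0],[0.8,0,0,-12,0,0,0],[0.8,0,0,-14,0,0,0],[0.8,0,0,-14.9,0,0,0],[0.8,0,0,-14.9,0,0,0],[0.8,0,0,-14.9,0,0,0]]'
cat >> fit.py <<'E'
def heldsensor(k,g):
    c=np.load(f'pics/{k}.npz');P=cloud(c).reshape(-1,3)
    H=cv2.cvtColor(c['frame'],cv2.COLOR_RGB2HSV).reshape(-1,3)
    Q=P[(H[:,0]>100)&(H[:,0]<130)&(H[:,1]>140)&(np.hypot(P[:,0]-g[0],P[:,1]-g[1])<32)&(abs(P[:,2]-g[3]-22)<30)]
    if len(Q)<20: return k,len(Q)
    r=least_squares(lambda p:box(Q,p[0],p[1],p[2],32,32,p[3],p[3]+44),g,x_scale=[5,5,.1,5],loss='soft_l1');return k,len(Q),np.round(r.x,2),np.median(abs(r.fun))
E
python3 - <<'E'
from fit import *
s=status.state();print(s['q'],s['ee_pos'],s['contact_force'])
for k in('scene','side','wrist'):
    c=cap(k,'x_'+k+'.png');print(heldsensor(k,(556.5,-11.5,1.055,20)))
    P=cloud(c).reshape(-1,3);P=P[~np.isnan(P[:,0])]
    Q=P[(P[:,2]<16)|(np.hypot(P[:,0]-598+28,P[:,1]+11)>1e9)|((np.hypot(P[:,0]-556.5,P[:,1]+11)>70)&(P[:,2]<54))]
    x,m,e=fit3(board,Q,[557,-11],140);print(x,m,e)
E
```

```text
t: 25.42
ee_pos: [557.3, -11.5, 55.6]
ee_rot: [[0.871, -0.492, 0.002], [-0.492, -0.871, -0.0], [0.002, -0.001, -1.0]]
contact_force: [0.0, 0.6, -0.7]
opening: 31.5
grip_force: 29.9
[-7.01016831e+00  1.30382261e+01  9.29747573e+01 -3.60052769e-03
  7.38682092e+01  1.12454159e+02] [557.3053582  -11.52082681  55.56014363] [ 0.02331371  0.56096751 -0.71416756]
('scene', 226, array([559.3 , -13.17,   1.04,  21.61]), np.float64(0.5420261337878225))
[557.50555701  -9.84113484   1.05703241] 3031 0.85756726831994
('side', 151, array([558.81, -12.64,   1.06,  19.61]), np.float64(0.7402187030268585))
[556.36471766 -10.92266094   1.05997179] 1749 1.7087193811338466
('wrist', 7722, array([559.12, -12.47,   1.06,  22.4 ]), np.float64(0.270396791857479))
[556.4162481  -10.52777963   1.05299957] 60696 0.6505891878647958
```

View pics/x_wrist.png

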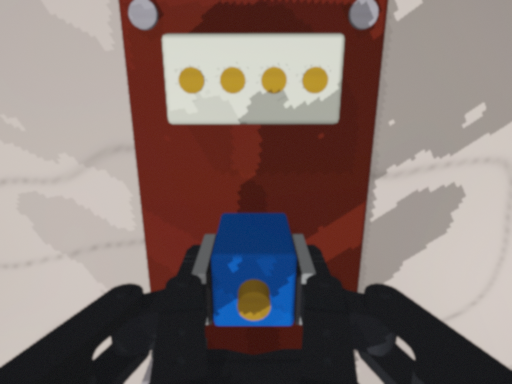

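The wrist view shows the sensor at (253,270) square to the board and centred between its edges (150 to 360), and the terminal block at (253,80). The fits say it sits 3 mm too far toward the block, so I correct by (−2.3, +1.9) mm and lower.

```bash
python3 -m crank '[[0.8,-0.12,0.1,-0.2,0,0,0],[0.8,-0.23,0.19,-0.4,0,0,0],[0.8,-0.23,0.19,-0.6,0,0,0],[0.8,-0.23,0.19,-0.75,0,0,0],[0.8,-0.23,0.19,-0.75,0,0,0],[0.8,-0.23,0.19,-0.75,0,0,0]]'; python3 -m crank '[[0.8,0,0,-0.05,0,0,0],[0.8,0,0,-0.07,0,0,0],[0.8,0,0,-0.07,0,0,0],[0.8,0,0,-0.07,0,0,0]]'
```

```text
t: 26.32
ee_pos: [554.3, -9.5, 47.0]
ee_rot: [[0.871, -0.492, 0.0], [-0.492, -0.871, -0.0], [0.0, 0.0, -1.0]]
contact_force: [-0.2, -0.2, -0.9]
opening: 31.9
grip_force: 29.9
t: 26.82
ee_pos: [554.2, -9.5, 46.3]
ee_rot: [[0.871, -0.492, 0.0], [-0.492, -0.871, -0.0], [0.0, 0.0, -1.0]]
contact_force: [0.1, -0.3, -0.8]
opening: 31.4
grip_force: 29.9
```

```bash
python3 -m crank '[[0.8,0,0,-0.02,0,0,0],[0.8,0,0,-0.05,0,0,0],[0.8,0,0,-0.05,0,0,0],[0.8,0,0,-0.05,0,0,0]]'
python3 - <<'E'
from fit import *
for k in('scene','side','wrist'): cap(k);print(heldsensor(k,(556.5,-11.5,1.055,12)))
E
```

```text
t: 27.32
ee_pos: [554.2, -9.5, 45.9]
ee_rot: [[0.871, -0.492, 0.0], [-0.492, -0.871, -0.0], [0.0, 0.0, -1.0]]
contact_force: [-0.2, -0.4, 0.2]
opening: 32.0
grip_force: 30.1
('scene', 225, array([556.3 , -10.78,   1.05,  11.94]), np.float64(0.5786887944914056))
('side', 139, array([555.66, -10.32,   1.06,   9.81]), np.float64(0.6503016870808622))
('wrist', 7715, array([556.07, -10.31,   1.06,  12.58]), np.float64(0.2738702434354181))
```

```bash
python3 -m crank '[[0.62,0,0,-0.02,0,0,0],[0.58,0,0,-0.02,0,0,0],[0.54,0,0,-0.02,0,0,0],[0.45,0,0,-0.02,0,0,0],[0.3,0,0,-0.02,0,0,0],[0.2,0,0,-0.02,0,0,0],[0.2,0,0,0.3,0,0,0],[0.2,0,0,1,0,0,0],[0.2,0,0,3,0,0,0],[0.1,0,0,6,0,0,0],[0,0,0,10,0,0,0],[0,0,0,14,0,0,0],[0,0,0,16,0,0,0],[0,0,0,16,0,0,0],[0,0,0,16,0,0,0]]'
python3 - <<'E'
from fit import *
s=status.state();print(s['ee_pos'])
for k in('scene','side','wrist'): 
    c=cap(k,'y_%s.png'%k);print(heldsensor(k,(556.5,-11.5,1.055,12)),heldsteel(k,(486.5,28.2,94)))
    P=cloud(c).reshape(-1,3);P=P[~np.isnan(P[:,0])]
    Q=P[(P[:,2]<16)|((np.hypot(P[:,0]-556.5,P[:,1]+11)>50)&(P[:,2]<54))]
    x,m,e=fit3(board,Q,[557,-11],140);print(x,m,e)
E
```

```text
t: 29.35
ee_pos: [553.7, -9.4, 204.7]
ee_rot: [[0.871, -0.492, -0.002], [-0.492, -0.871, 0.0], [-0.002, 0.001, -1.0]]
contact_force: [0.3, 0.0, -0.3]
opening: 85.7
grip_force: 0.0
[553.67692358  -9.44708362 204.69867105]
('scene', 254, array([556.9 ,  -9.82,   1.06,  11.85]), np.float64(0.5717793561518505)) ('scene', 26, array([488.5 ,  28.58,  95.43]), np.float64(0.618535811206586))
[557.40762215 -10.2066897    1.05123814] 4394 0.8939340250162644
('side', 218, array([555.68, -10.21,   1.07,   9.61]), np.float64(0.6515079735521887)) ('side', 47, array([486.44,  27.66,  91.06]), np.float64(0.5885626872506293))
[556.17033701 -10.6282737    1.05824436] 1983 1.578482516472377
('wrist', 1413, array([555.56, -10.88,   1.06,  12.63]), np.float64(0.32123898552895724)) ('wrist', 897, array([486.39,  28.03,  94.73]), np.float64(0.442479392668055))
[556.57212737 -11.08598868   1.05218034] 27585 0.6838846433571462
```

View pics/y_wrist.png

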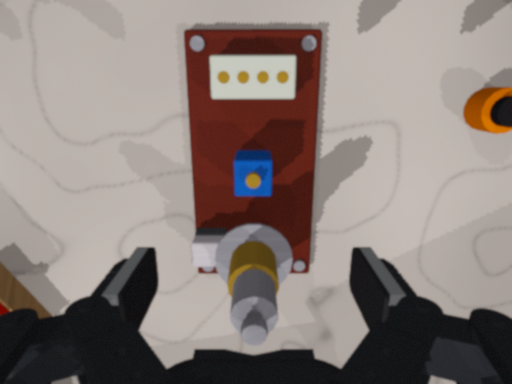

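The wrist view shows the sensor at (253,178) upright mid-plate, the stack behind it at (254,280) and the cap at (493,110), all undisturbed. Next I check clearance around the copper weight and refine the box fit.

```bash
python3 - <<'E'
from fit import *
c=np.load('pics/scene.npz');P=cloud(c).reshape(-1,3);P=P[~np.isnan(P[:,0])]
print(fit('tare',P,(429,-369)))
Q=P[(P[:,2]>15)&(P[:,2]<60)&(np.hypot(P[:,0]-429,P[:,1]+369)>20)&(P[:,1]<-290)&(P[:,0]>350)&(P[:,0]<650)]
for y in range(-460,-290,20):
    q=Q[(Q[:,1]>=y)&(Q[:,1]<y+20)]
    if len(q):print(y,len(q),q[:,0].min(),q[:,0].max())
for k in('scene','side'):
    c=np.load(f'pics/{k}.npz');P=cloud(c).reshape(-1,3);P=P[~np.isnan(P[:,0])]
    Q=P[np.hypot(*(P[:,:2]-[430,371]).T)>35]; print(fit3(wbox,Q,[552.6,357.8],95))
E
```

```text
(array([ 429.10814657, -369.06987202]), 220, np.float64(0.5003772573512331))
-440 283 525.5088649197321 602.5848431628756
-420 489 524.7860788433403 607.2968468074395
-400 477 528.9164636347848 611.2738910808962
-380 476 533.1470337676832 615.1878945037358
-360 466 537.1365369145087 617.7538681181196
-340 443 542.1304569732962 622.2223358049285
-320 438 545.4945671915059 627.0312262803775
-300 212 550.5006337680152 627.4736122622626
(array([552.49795812, 358.18934672,   3.19522523]), 2008, np.float64(1.3600321162839937))
(array([5.52792177e+02, 3.57402742e+02, 4.66510106e-02]), 3415, np.float64(0.8830100983969942))
```

```bash
python3 -m crank '[[0,-0.4,-1,0,0,0,0.1],[0,-1.2,-3.4,0,0,0,0.27],[0,-2.3,-6.4,0,0,0,0.44],[0,-3.4,-9.6,0,0,0,0.61],[0,-4.5,-12.8,0,0,0,0.78],[0,-5.6,-16,0,0,0,0.95],[0,-6.7,-19.2,0,0,0,1.12],[0,-7.8,-22.4,0,0,0,1.29],[0,-9,-25.6,-1,0,0,1.46],[0,-10.1,-28.8,-2,0,0,1.63],[0,-11.2,-32,-3.5,0,0,1.8],[0,-12.1,-34.6,-5,0,0,1.95],[0,-12.55,-35.9,-6.5,0,0,2.085],[0,-12.55,-35.95,-6.5,0,0,2.085],[0,-12.55,-35.95,-6.5,0,0,2.085],[0,-12.55,-35.95,-6.5,0,0,2.085]]'
python3 - <<'E'
from fit import *
s=status.state();print(s['ee_pos'])
c=cap('wrist','z_wrist.png');P=cloud(c).reshape(-1,3);P=P[~np.isnan(P[:,0])]
print(fit('tare',P,(429,-369)),fit('cap',P,(495,-227)))
E
```

```text
t: 31.5
ee_pos: [429.4, -368.6, 141.6]
ee_rot: [[0.0, 1.0, 0.001], [1.0, -0.0, -0.001], [-0.001, 0.001, -1.0]]
contact_force: [0.4, 0.2, 0.3]
opening: 85.1
grip_force: 0.0
[ 429.36431936 -368.6089526   141.59707531]
(array([ 429.74082794, -370.17412594]), 1382, np.float64(0.3654508874242808)) (array([ 493.83603945, -226.18245386]), 576, np.float64(0.6380035313003898))
```

```bash
python3 -m crank '[[0,0,-0.08,-2,0,0,0],[0,0,-0.08,-4.5,0,0,0],[0,0,-0.08,-7,0,0,0],[0,0,-0.08,-9.3,0,0,0],[0,0,-0.08,-10.2,0,0,0],[0,0,-0.08,-10.4,0,0,0],[0,0,-0.08,-10.4,0,0,0],[0.4,0,-0.08,-10.4,0,0,0],[0.6,0,-0.08,-10.4,0,0,0],[0.9,0,-0.08,-10.4,0,0,0],[0.9,0,-0.08,-10.4,0,0,0],[0.9,0,-0.08,-10.4,0,0,0],[0.9,0,-0.08,-10.4,0,0,0]]' 40
python3 -m crank '[[0.9,0,0,0.5,0,0,0],[0.9,0,0,2,0,0,0],[0.9,0,0,5,0,0,0],[0.9,0,0,9,0,0,0],[0.9,0,0,13,0,0,0],[0.9,0,0,16,0,0,0],[0.9,0,0,17,0,0,0],[0.9,0,0,17,0,0,0]]'
```

```text
t: 33.17
ee_pos: [428.8, -370.0, 37.2]
ee_rot: [[-0.0, 1.0, 0.0], [1.0, 0.0, -0.001], [-0.001, 0.0, -1.0]]
contact_force: [-1.0, -0.5, 3.6]
opening: 24.7
grip_force: 39.6
t: 34.17
ee_pos: [428.8, -369.8, 207.1]
ee_rot: [[-0.0, 1.0, 0.001], [1.0, 0.0, -0.001], [-0.001, 0.001, -1.0]]
contact_force: [0.0, 0.2, -1.9]
opening: 24.5
grip_force: 39.4
```

```bash
python3 -m crank '[[0.9,0.5,1,0,0,0,0],[0.9,2,3.5,0.5,0,0,0],[0.9,4,7.5,1,0,0,0],[0.9,6.2,12,1,0,0,0],[0.9,8.4,16.5,1,0,0,0],[0.9,10.5,21,1,0,0,0],[0.9,12.4,25.5,1,0,0,0],[0.9,14,30,1,0,0,0],[0.9,15,35,1,0,0,0],[0.9,15.5,40,1,0,0,0],[0.9,15.5,45,1,0,0,0],[0.9,15,50,1,0,0,0.01],[0.9,14.3,55,1,0,0,0.02],[0.9,13.5,60,1,0,0,0.03],[0.9,12.9,65,1,0,0,0.04],[0.9,12.5,69,0.5,0,0,0.047],[0.9,12.3,71.8,0,0,0,0.047],[0.9,12.3,72.8,0,0,0,0.047],[0.9,12.3,72.8,0,0,0,0.047],[0.9,12.3,72.8,0,0,0,0.047]]'
python3 -m crank '[[0.9,0,0,-1,0,0,0],[0.9,0,0,-3,0,0,0],[0.9,0,0,-6,0,0,0],[0.9,0,0,-9,0,0,0],[0.9,0,0,-11,0,0,0],[0.9,0,0,-12,0,0,0],[0.9,0,0,-12,0,0,0],[0.9,0,0,-12,0,0,0]]'
python3 - <<'E'
from fit import *
s=status.state();print(s['ee_pos'],s['contact_force'])
for k in('scene','side','wrist'):
    c=cap(k,'b_%s.png'%k);print(held(k,(*s['ee_pos'][:2],s['ee_pos'][2]-15),13,44,0,13,20))
    P=cloud(c).reshape(-1,3);P=P[~np.isnan(P[:,0])]
    g=P[:,:2]-[552.5,358]
    Q=P[(np.hypot(*(P[:,:2]-[430,371]).T)>35)&((P[:,2]<33)|(abs(g[:,1])>38))&(P[:,1]>270)]; print(fit3(wbox,Q,[552.6,357.8],95))
E
```

```text
t: 36.67
ee_pos: [552.0, 357.0, 206.7]
ee_rot: [[-0.046, 0.999, -0.0], [0.999, 0.046, -0.001], [-0.001, -0.0, -1.0]]
contact_force: [0.6, -0.2, -2.2]
opening: 24.9
grip_force: 39.5
t: 37.67
ee_pos: [552.6, 358.7, 88.3]
ee_rot: [[-0.047, 0.999, 0.003], [0.999, 0.047, 0.001], [0.001, 0.003, -1.0]]
contact_force: [1.0, -0.1, -2.2]
opening: 24.9
grip_force: 39.5
[552.56781136 358.65088354  88.34163948] [ 0.97833188 -0.06397423 -2.24013223]
('scene', 156, array([552.55, 359.65,  52.33]), np.float64(0.7298947626797485))
(array([552.49208468, 358.09766495,   6.33419571]), 1562, np.float64(1.2698540220034857))
('side', 236, array([553.46, 358.44,  50.36]), np.float64(0.5118752470194217))
(array([552.76859284, 357.50659404,   6.32802455]), 2876, np.float64(0.8661579972430786))
('wrist', 5268, array([553.61, 358.43,  51.83]), np.float64(0.26290303020757033))
(array([552.43081541, 356.66946012,   3.18710491]), 26680, np.float64(1.0325685710708115))
```

View pics/b_wrist.png

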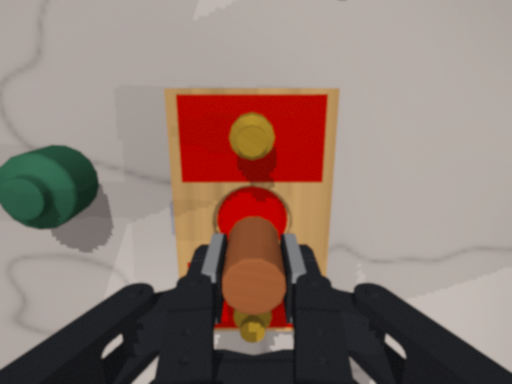

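The wrist view shows the copper weight at (253,270) over the recess (253,215), between the brass knobs at (252,136) and (253,328). The green iron weight at (45,187) is clear. I correct by (−0.7, −1.4) mm and lower.

```bash
python3 -m crank '[[0.9,-0.07,-0.14,-0.3,0,0,0],[0.9,-0.07,-0.14,-1,0,0,0],[0.9,-0.07,-0.14,-1.7,0,0,0],[0.9,-0.07,-0.14,-2.2,0,0,0],[0.9,-0.07,-0.14,-2.4,0,0,0],[0.9,-0.07,-0.14,-2.4,0,0,0],[0.9,-0.07,-0.14,-2.4,0,0,0],[0.9,-0.07,-0.14,-2.4,0,0,0]]'; python3 - <<'E'
from fit import *
s=status.state();print(s['ee_pos'],s['contact_force'])
for k in('scene','side','wrist'): cap(k);print(held(k,(*s['ee_pos'][:2],s['ee_pos'][2]-15),13,44,0,13,20))
E
```

```text
t: 38.83
ee_pos: [551.2, 356.9, 63.1]
ee_rot: [[-0.047, 0.999, 0.001], [0.999, 0.047, 0.0], [0.0, 0.001, -1.0]]
contact_force: [0.4, 0.3, -1.0]
opening: 25.1
grip_force: 39.5
[551.2316047  356.87779388  63.14599612] [ 0.40803654  0.29136561 -1.03147894]
('scene', 214, array([551.53, 357.68,  26.84]), np.float64(1.0769543756819644))
('side', 325, array([551.82, 357.11,  24.07]), np.float64(0.9673321911085644))
('wrist', 6602, array([552.  , 357.11,  26.15]), np.float64(0.5187630059420343))
```

```bash
python3 -m crank '[[0.9,0.05,0,-0.05,0,0,0],[0.9,0.05,0,-0.1,0,0,0],[0.9,0.05,0,-0.1,0,0,0],[0.9,0.05,0,-0.1,0,0,0]]'; python3 -m crank '[[0.9,0,0,-0.03,0,0,0],[0.9,0,0,-0.07,0,0,0],[0.9,0,0,-0.07,0,0,0],[0.9,0,0,-0.07,0,0,0]]'
```

```text
t: 39.48
ee_pos: [551.5, 356.8, 61.7]
ee_rot: [[-0.047, 0.999, 0.0], [0.999, 0.047, -0.0], [-0.0, 0.0, -1.0]]
contact_force: [0.0, 0.1, -1.4]
opening: 24.6
grip_force: 39.5
t: 39.98
ee_pos: [551.6, 356.8, 61.2]
ee_rot: [[-0.047, 0.999, 0.0], [0.999, 0.047, 0.0], [0.0, 0.0, -1.0]]
contact_force: [-0.6, -0.7, 0.3]
opening: 25.1
grip_force: 39.6
```

Contact. I release and rise.

```bash
python3 -m crank '[[0.9,0,0,-0.02,0,0,0],[0.7,0,0,-0.02,0,0,0],[0.66,0,0,-0.02,0,0,0],[0.6,0,0,-0.02,0,0,0],[0.5,0,0,-0.02,0,0,0],[0.35,0,0,-0.02,0,0,0],[0.25,0,0,-0.02,0,0,0],[0.25,0,0,0.3,0,0,0],[0.25,0,0,1,0,0,0],[0.25,0,0,3,0,0,0],[0.1,0,0,6,0,0,0],[0,0,0,10,0,0,0],[0,0,0,14,0,0,0],[0,0,0,16,0,0,0],[0,0,0,16,0,0,0],[0,0,0,16,0,0,0]]'
python3 - <<'E'
from fit import *
s=status.state();print(s['ee_pos'],s['contact_force'])
for k in('scene','side','wrist'):
    c=cap(k,'e_%s.png'%k);print(held(k,(552,357,46),13,44,0,13,15),heldsensor(k,(556.5,-11.5,1.055,12)),heldsteel(k,(486.5,28.2,94)),held(k,(487,28,73),21,42,15,35))
    P=cloud(c).reshape(-1,3);P=P[~np.isnan(P[:,0])]
    for n,g in(('iron',(430,371)),('cap',(494,-226))):
        try: print(n,fit(n,P,g))
        except Exception as e: print(n,'-')
E
```

```text
t: 41.98
ee_pos: [551.2, 356.6, 220.5]
ee_rot: [[-0.047, 0.999, -0.001], [0.999, 0.047, -0.0], [-0.0, -0.001, -1.0]]
contact_force: [0.4, -0.8, -0.7]
opening: 85.2
grip_force: 0.0
[551.17436361 356.61164939 220.50534497] [ 0.35811196 -0.82539322 -0.72899365]
('scene', 191, array([551.59, 358.01,  25.48]), np.float64(0.8060051267582775)) ('scene', 255, array([556.9 , -10.06,   1.05,  11.95]), np.float64(0.5887065713749919)) ('scene', 70, array([487.59,  27.96,  93.78]), np.float64(0.7245324429956952)) ('scene', 185, array([487.67,  29.12,  51.97]), np.float64(0.47202096413794337))
iron (array([429.26990965, 372.65939954]), 255, np.float64(1.5719170642172031))
cap (array([ 493.90744283, -226.00856376]), 308, np.float64(1.2900723676410415))
('side', 332, array([552.35, 356.78,  22.47]), np.float64(0.6467262378652299)) ('side', 219, array([555.93, -10.29,   1.06,   9.79]), np.float64(0.7276421752101676)) ('side', 45, array([486.81,  27.45,  91.05]), np.float64(0.8346873302331712)) ('side', 199, array([486.84,  28.36,  49.98]), np.float64(0.709297064725213))
iron (array([430.98372933, 369.78354819]), 533, np.float64(1.8931328131230067))
cap (array([ 493.88828897, -227.7369647 ]), 131, np.float64(2.0775962721152297))
('wrist', 1043, array([552.45, 356.77,  24.55]), np.float64(0.38666941700444113)) ('wrist', 0) ('wrist', 0) ('wrist', 0)
iron (array([429.95550632, 369.97557556]), 2123, np.float64(1.7946146524097841))
cap (array([ 494., -226.]), 0, np.float64(nan))
  return _methods._mean(a, axis=axis, dtype=dtype,
  ret = ret.dtype.type(ret / rcount)
```

View pics/e_wrist.png

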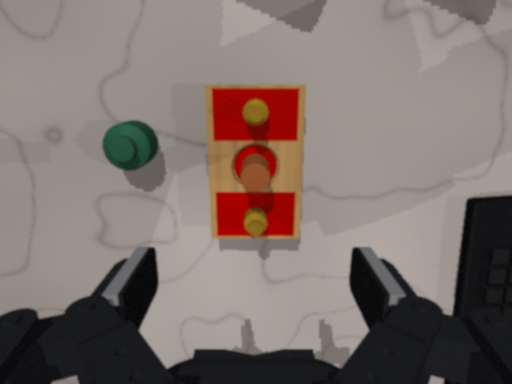

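View pics/e_scene.png

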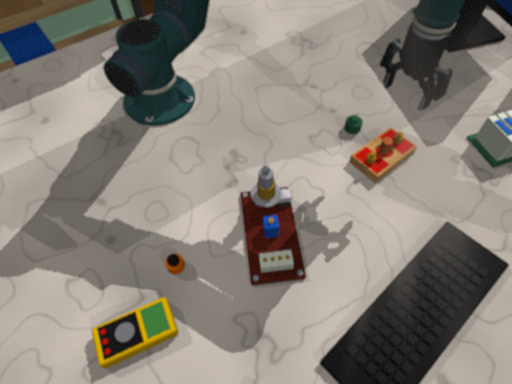

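The wrist view shows the copper weight upright in the recess at (255,170). The scene view shows the stack on the pan (265,185), the sensor mid-plate (271,225), and the iron weight (353,124) and cap (174,263) where they started. Everything is in place and the gripper is clear, so I hand in.

```bash
python3 -c "
from cell import order
print(order.close_job())"
```

```text
the job is handed in; nothing more can be done
None
```

The job is done and handed in at about 42 s: brass and steel weights stacked on the pan, sensor mid-plate and copper weight in its recess, each within about 1 mm of centre by the cameras, with the iron weight and cap not moved.

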